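# Prove the slot gauge, then poise it over the empty battery slot

### The job

Take the orange-handled slot gauge out of its green holder and lower its blade into the gap of the steel setting block until the red band on the blade is level with the block's top face, and keep it there for a second to prove it. Then draw it out, carry it over the standing cells and hold it upright and still above the middle of the one empty slot of the black stand, blade lined up with the slot and about a centimetre above its mouth, ready for checking that slot. Never let the gauge touch the stand or its cells, leave everything else where it is, and finish while still holding the gauge there: do not put it down or let go.

Things in the scene. Friction and masses are not known exactly. Their poses are not given: they have to be found in the camera images.
- gauge: loose slot gauge standing in the holder (x axes parallel), tip 4 mm above the table: steel blade 24 (x) x 5 (y) x 60 mm (z), last 10 mm narrowed to 18 x 3.4; on it an orange handle 46 x 18 x 50 mm, 60 to 110 mm above the tip, resting on the holder's top. Red band 22 to 30 mm above the tip. About 0.12 kg. Origin: blade tip, centre; z up, x along the blade's width, y across its thickness
- holder: fixed green block 70 (x) x 50 (y) x 64 mm tall with a pocket 27 x 7.5 mm, 62 mm deep, in its top in which the gauge stands; origin: centre of its underside. Holder and setting block may swap sides
- block: fixed steel setting block 80 (x) x 60 (y) x 45 mm tall; origin: centre of its underside
- block_hole0 (a point): centre of the mouth of the gap in the setting block, level with its top face, 45 mm above the table; the gap is 30 mm long (x) by 8 mm wide (y) and 40 mm deep, with a 2 mm chamfer round its mouth; z up
- stand: fixed black base plate of the stand, 94 (x) x 148 (y) x 6 mm, with low end cheeks up to 46 mm high; it carries four slot modules side by side along its y, 34 mm apart. Origin: centre of its underside
- slot_free: the one empty slot module of the stand, fixed, black, 80 (x) x 34 (y) x 40 mm; any of the four places. Origin: centre of its underside, 6 mm above the table
- slot_free_hole0 (a point): centre of the empty slot's mouth, on the module's top face, 46 mm above the table; the slot is 60 mm long (x) by 14 mm wide (y), 25 mm deep, with a pale line along each long side; z up
- slot_a: fixed black slot module like the empty one, holding cell_a. Origin: centre of its underside
- cell_a: loose flat spare cell standing upright in slot_a, 58 (x) x 12 (y) x 70 mm with two terminal tabs 8 mm high on top; it stands 53 mm out of the stand, tabs up to 99 mm above the table. Origin: centre of its underside. Leave alone
- slot_b: fixed black slot module like the empty one, holding cell_b. Origin: centre of its underside
- cell_b: loose flat spare cell standing upright in slot_b, 58 (x) x 12 (y) x 70 mm with two terminal tabs 8 mm high on top; it stands 53 mm out of the stand, tabs up to 99 mm above the table. Origin: centre of its underside. Leave alone
- slot_c: fixed black slot module like the empty one, holding cell_c. Origin: centre of its underside
- cell_c: loose flat spare cell standing upright in slot_c, 58 (x) x 12 (y) x 70 mm with two terminal tabs 8 mm high on top; it stands 53 mm out of the stand, tabs up to 99 mm above the table. Origin: centre of its underside. Leave alone
- yellow_cell: loose yellow polymer cell lying flat, 60 (x) x 90 (y) x 12 mm. Origin: centre of its underside. Leave alone
- busbar: loose copper busbar strip lying flat, 22 (x) x 120 (y) x 5 mm. Origin: centre of its underside. Leave alone
- puller: loose steel terminal puller lying flat, about 135 (x) x 60 (y) x 12 mm; origin under its crosspiece. Leave alone
- jar_lid: loose frosted glass jar lid, 72 mm across, 22 mm high with its knob. Origin: centre of its underside. Leave alone
- red_cap: loose red rubber cap, 34 mm across, 24 mm high. Origin: centre of its underside. Leave alone
There are look-alikes about, which are no part of the job. What is shaped like the block but brown or yellow is not meant.

How it is judged:
By the outcome, as a careful person would: the job done as asked, in the order asked, and still so for the second after the job is handed in, while the arm keeps its last pose, push and grip.
It also fails if it takes over 51 s, if anything falls off the work surface, if the arm or the gripper's body presses on something with over 40 N, if the wrist force passes 120 N, or if a joint passes its speed limit or range.

### The arm

A 6-joint arm with a two-finger parallel gripper is mounted at the origin on the work surface. World frame = base frame: x ahead of the robot, y to its left, z up, the work surface at z = 0. Lengths are in m, angles in rad, forces in N, time in s.
With the tool pointing down it reaches from about 0.325 to 1 m from the base axis. Payload 5.1 kg.
Tool frame: the origin (TCP) lies midway between the tips of the shut fingers; the grasp point (between the pads) lies 19 mm behind it; z points along the fingers, y is the line along which they close (so a half turn about z gives the same grasp; the last joint's range is limited). The gripper opens to 85 mm and grips with 20 to 120 N. Pads are 22 mm wide; open, the fingers measure 114 mm over their backs; the gripper's body (76 mm by 85 mm) begins 54 mm behind the grasp point. The pads swing forward as they close: fully open they stand 13 mm farther back than shut.
Start: joints at [1.09, 0.124, 1.65, -0, 1.367, -0.083], TCP at [0.252, 0.599, 0.231] pointing down, gripper open.
Joint ranges: [-2.61, 2.61], [-1.02, 2.33], [0.03, 2.71], [-1.35, 4.49], [0.32, 2.68], [-2.91, 2.91]. Speed limits (rad/s): [2.57, 2.57, 3.14, 3.14, 3.14, 3.14].

### API

Orientations are given as [roll, pitch, yaw] about the fixed x, y, z axes, in that order (R = Rz(yaw) Ry(pitch) Rx(roll)).
In Python, from rig import ctrl gives the robot as it stands.
- The arm moves only by the tool drive_tool, never from a script. Its argument "rows" is text: rows parted by semicolons, each of 7 numbers parted by spaces: the shift along the tool's x, y, z in m, then the turn, a rotation vector about the tool's x, y, z in degrees, then the finger opening in m, from 0 to 0.0854. In form: dx dy dz wx wy wz grip; .... A call has 1 to 10 rows; each row shifts and turns the commanded pose from where the row before left it, along the tool's axes as they then stand; what a row does not reach is not made up. A row lasts 1/8 s, in which the tool goes at most 62.5 mm and 10.7 degrees, less where a joint would pass 70% of its speed; a pose out of reach is approached as far as the arm can. A call is refused whole if a number of a shift passes 0.0625 or a number of a turn 10.7, either way. A call with a gripper value outside its range is refused whole. The fingers move at their own pace and stop on an object; the grip force is fixed at half the most. Time passes only in rows, so rows that do not move let the fingers close. It gives the time, the measured TCP pose, the force, the opening and the grip force at its end, in the units of the state.
- ctrl.read_state(): the state, without advancing time (a new reading comes with each control period).
- ctrl.capture(name): name is "scene" or "side" or "wrist"; returns a dict with "color" (384x512x3 uint8, red, green, blue), "K" (3x3 intrinsics, pixels), "camera_from_world" (4x4, takes a point from world to camera coordinates); the wrist camera has in their place "T_tool_cam" (4x4, takes a point from camera to tool coordinates, whose origin is the TCP and whose axes are the flange's). Camera axes: x right, y down, z forward; pixel columns grow to the right and rows downward; lengths in m; the calibration is good to about 2 mm. A picture is of the moment at which its call begins: read the wrist's pose just before it. There is no depth.
- ctrl.sign_off(): hands the job in; it is judged then, once.
Trained networks look in a picture, given as the dict that the camera call returned (one of the last four; its "shot" number tells which), for a name from the list of things; names that differ only in an ending like _2 or _b are one class to them, and where a whole thing is asked for, a point or a joint stands for the part that bears it (a point fixed in the world has none). Each returns a list of dicts, best first, with "p" (0 to 1); they miss things now and then, are a little off and sometimes report something else, mostly with a low value. They report only what shows in the picture. A call takes as long as a camera call. They do not tell look-alikes from the thing itself.
- ctrl.boxes_of(picture, thing): "centre" ([column, row] in pixels, amid what is visible of it).
The state is a dict: "t": time; "q": joint angles; "dq": joint speeds; "joint_efforts": joint torques, N m; "position": TCP position; "tool_rot": TCP orientation; "wrist_force": force on the tool from outside, world axes, zero at the start; "wrist_torque": the same for the moment, N m; "width": finger opening in m; "grasp_force": force on a finger pad.
Only numpy, scipy, OpenCV 4.12 (cv2) and the standard library are available. Lean on these libraries where they do the work, as an engineer would, in place of code of your own. Each camera call takes 0.05 s, during which the arm holds its last target. There are 200 camera calls.

## Working session

There is one attempt and no reset: what is moved stays moved. The work goes in short steps, Python scripts to look and compute and a tool call to move; the robot and the scene stay as the last step left them, time stands still between calls to the robot, and variables do not carry over. Pictures are saved under pics/ and viewed, at most 10 in all, crops included, and the job is handed in when it is done.

Besides the shell and the picture viewer there is one more tool, called after "Call:" as name(argument=value, ...) on one line, values as JSON. drive_tool: Moves the arm, as the interface text tells. Its arguments: {"type":"object","properties":{"rows":{"type":"string"}},"required":["rows"]}

```bash
mkdir -p pics; cat > h.py <<'E'
from rig import ctrl
import numpy as np, cv2
def save(p,n): cv2.imwrite(f'pics/{n}.png',cv2.cvtColor(p,cv2.COLOR_RGB2BGR))
def P(c): return np.array(c['K'])@np.array(c['camera_from_world'])[:3]
def proj(c,X):
    v=P(c)@np.append(X,1); return v[:2]/v[2]
def tri(c1,u1,c2,u2):
    X=cv2.triangulatePoints(P(c1),P(c2),np.array(u1,float).reshape(2,1),np.array(u2,float).reshape(2,1))[:,0]; return X[:3]/X[3]
def onz(c,u,z):
    M=P(c); A=M[:,[0,1,3]].copy(); A[:,2]+=M[:,2]*z
    v=np.linalg.solve(A,[u[0],u[1],1]); return v[:2]/v[2]
E
python3 - <<'E'
from h import *
import pickle
a=ctrl.capture("scene");b=ctrl.capture("side")
for n,c in(('scene',a),('side',b)):
    for t in("gauge","holder","block","block_hole0","slot_free","slot_free_hole0","stand"):
        print(n,t,[(np.round(d['centre']).tolist(),round(d['p'],2)) for d in ctrl.boxes_of(c,t)][:3])
    T=np.linalg.inv(c['camera_from_world']);print(T[:3,3],T[:3,2])
pickle.dump((a,b),open('ab.pkl','wb'))
save(np.hstack([a['color'],b['color']])[:, :],'x')
save(cv2.resize(np.hstack([a['color'],b['color']]),(800,300),interpolation=3),'x')
save(a['color'],'scene');save(b['color'],'side')
s=ctrl.read_state();print({k:np.round(v,4).tolist() for k,v in s.items()})
E
```

```text
scene gauge [([162.0, 128.0], 0.65), ([254.0, 208.0], 0.44)]
scene holder [([172.0, 138.0], 0.87)]
scene block [([245.0, 282.0], 0.83), ([369.0, 299.0], 0.77), ([394.0, 245.0], 0.65)]
scene block_hole0 [([330.0, 260.0], 0.78), ([396.0, 245.0], 0.78), ([247.0, 283.0], 0.58)]
scene slot_free [([255.0, 210.0], 0.58), ([326.0, 261.0], 0.35)]
scene slot_free_hole0 [([254.0, 211.0], 0.73), ([122.0, 185.0], 0.63), ([252.0, 194.0], 0.18)]
scene stand [([273.0, 225.0], 0.68)]
[1.00927545 0.42451211 0.91027298] [-0.43755291 -0.39808795 -0.80627132]
side gauge [([318.0, 277.0], 0.74)]
side holder [([314.0, 288.0], 0.75), ([262.0, 196.0], 0.44)]
side block [([183.0, 140.0], 0.91), ([288.0, 154.0], 0.88), ([222.0, 122.0], 0.69)]
side block_hole0 [([289.0, 152.0], 0.86), ([222.0, 124.0], 0.85), ([180.0, 139.0], 0.79)]
side slot_free [([245.0, 181.0], 0.57)]
side slot_free_hole0 [([204.0, 250.0], 0.61)]
side stand [([262.0, 212.0], 0.93)]
[ 0.30716304 -0.60400677  0.90454635] [ 0.22932115  0.57316621 -0.78669709]
{'t': 0.8, 'q': [1.0904, 0.1237, 1.6503, -0.0, 1.3675, -0.0826], 'dq': [0.0005, 0.0003, -0.0005, 0.001, 0.0012, 0.0006], 'joint_efforts': [0.0007, -42.3532, -36.5738, -0.0, 0.0002, -0.0], 'position': [0.2518, 0.5992, 0.2314], 'tool_rot': [3.1415, 0.0, 2.7438], 'wrist_force': [0.718, 0.2818, -0.8875], 'wrist_torque': [0.0061, -0.0328, -0.0053], 'grasp_force': 0.0, 'width': 0.0856}
```

View pics/scene.png

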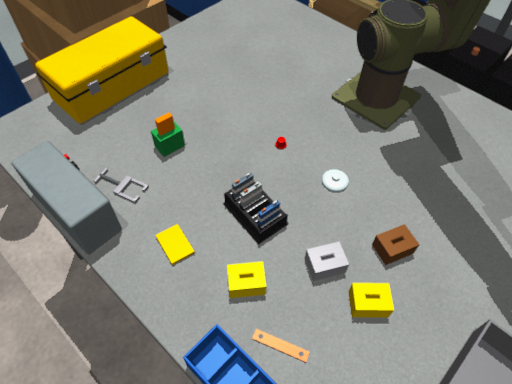

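View pics/side.png

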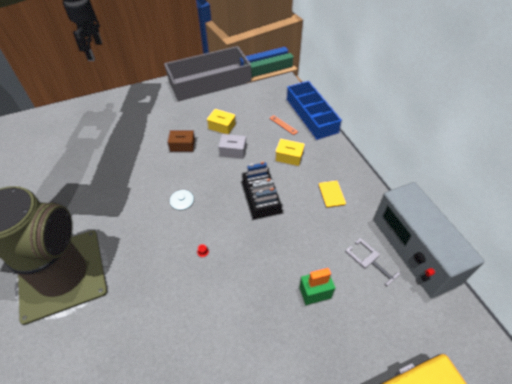

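Scene view: the gauge's orange handle is at (164,123) in the green holder at (170,140). Block-shaped candidates are steel (327,260), brown (395,244), yellow (246,279) and yellow (371,300). I choose the grey steel one, which is at (232,146) in the side view. The stand is at (256,208) in the scene view and (261,190) in the side view. The toolbox and tester are background.

```bash
python3 - <<'E'
from h import *
import pickle
a,b=pickle.load(open('ab.pkl','rb'))
def orange(c,x0,y0,x1,y1):
    h=cv2.cvtColor(c['color'],cv2.COLOR_RGB2HSV)[y0:y1,x0:x1]
    m=(h[...,0]>5)&(h[...,0]<20)&(h[...,1]>180)&(h[...,2]>120); y,x=np.nonzero(m); return x.mean()+x0,y.mean()+y0,len(x)
oa=orange(a,145,105,185,150);ob=orange(b,295,260,345,310);print(oa,ob)
print('handle',tri(a,oa[:2],b,ob[:2]))
print('block top',tri(a,(326,256),b,(232,145)),onz(a,(326,256),.045),onz(b,(232,145),.045))
print('stand',tri(a,(256,204),b,(261,188)))
w=ctrl.capture('wrist');print(w['K'],np.round(w['T_tool_cam'],3))
f=lambda c,x,y,s:cv2.resize(c['color'][y:y+s,x:x+s],(266,266),interpolation=cv2.INTER_CUBIC)
save(np.vstack([np.hstack([f(a,215,165,80),f(b,220,150,80),f(a,130,100,80)]),np.hstack([f(a,285,220,80),f(b,192,105,80),f(b,278,250,80)])]),'crop')
E
```

```text
(np.float64(162.61052631578949), np.float64(118.3157894736842), 95) (np.float64(319.0126582278481), np.float64(277.19831223628694), 237)
handle [ 0.58233495 -0.30824284  0.10085745]
block top [0.56674711 0.24023504 0.0321862 ] [0.57262441 0.24320666] [0.56349243 0.22720273]
stand [0.57973343 0.030613   0.0416405 ]
[[292.64683338   0.         264.20796061]
 [  0.         292.64683338 189.88804927]
 [  0.           0.           1.        ]] [[ 0.    -0.961 -0.278  0.07 ]
 [ 1.     0.     0.    -0.   ]
 [-0.    -0.278  0.961 -0.143]
 [ 0.     0.     0.     1.   ]]
```

View pics/crop.png

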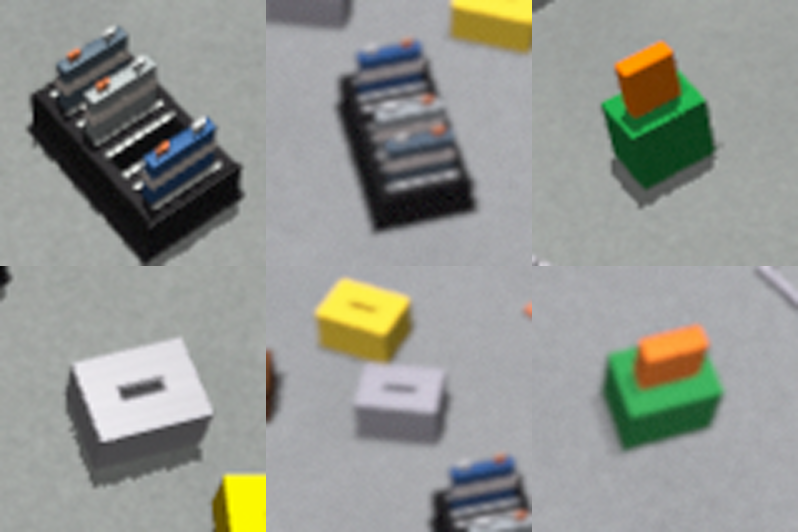

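The crops confirm the orange gauge in the green holder and the grey steel block with its gap. The empty slot is between the white cell and the blue end cell, second from the +y end. Next I move over the work area and measure with the wrist camera.

Call:
drive_tool(rows="-0.0438 -0.0249 0 0 0 0 0.085;-0.0438 -0.0249 0 0 0 0 0.085;-0.0438 -0.0249 0 0 0 0 0.085;-0.0438 -0.0249 0 0 0 0 0.085;-0.0438 -0.0249 0 0 0 0 0.085;-0.0438 -0.0249 0 0 0 0 0.085;-0.0438 -0.0249 0 0 0 0 0.085;-0.0438 -0.0249 0 0 0 0 0.085;-0.0438 -0.0249 0 0 0 0 0.085;-0.0438 -0.0249 0 0 0 0 0.085")

```text
t: 2.1
position: [0.5601, 0.1986, 0.2316]
tool_rot: [3.141, 0.0, 2.744]
wrist_force: [-0.2, 0.4, -0.4]
width: 0.0854
grasp_force: 0.0
```

Call:
drive_tool(rows="0 0 0 0 0 0 0.085;0 0 0 0 0 0 0.085;0 0 0 0 0 0 0.085")

```text
t: 2.48
position: [0.5585, 0.201, 0.2313]
tool_rot: [3.141, -0.0, 2.745]
wrist_force: [0.5, -0.6, -0.1]
width: 0.0851
grasp_force: 0.0
```

```bash
cat >> h.py <<'E'
from scipy.spatial.transform import Rotation as R
import pickle
def Ttool(s):
    T=np.eye(4);T[:3,:3]=R.from_euler('xyz',s['tool_rot']).as_matrix();T[:3,3]=s['position'];return T
def wrist(n):
    s=ctrl.read_state();c=ctrl.capture('wrist');c['camera_from_world']=np.linalg.inv(Ttool(s)@np.array(c['T_tool_cam']))
    pickle.dump((s,c),open(n+'.pkl','wb'));save(c['color'],n);return s,c
E
python3 -c "
from h import *
s,c=wrist('w1');print(s['position'],s['tool_rot'],s['t'])
for X in([.57,.236,.045],[.58,.03,.046],[.582,-.308,.1]):print(proj(c,X))"
```

```text
[0.55851012 0.20100105 0.23133939] [ 3.14147247e+00 -1.69848193e-04  2.74531765e+00] 2.475
[296.33278437 166.40441866]
[142.1963043  237.76402155]
[-128.53753828  361.05928987]
```

View pics/w1.png

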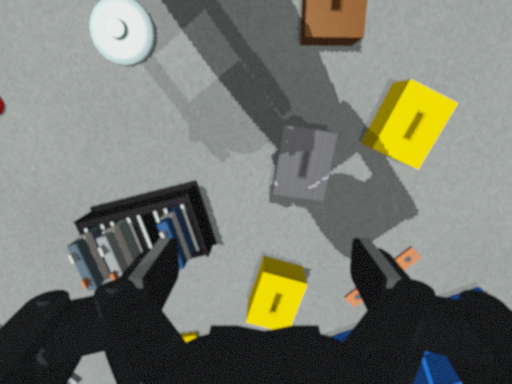

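The steel gap is at (305,163), with its long axis near the image vertical. The stand is at (150,235), partly behind a finger. I continue for a second view.

Call:
drive_tool(rows="-0.01 -0.0422 0 0 0 0 0.085;-0.01 -0.0422 0 0 0 0 0.085;-0.01 -0.0422 0 0 0 0 0.085;-0.01 -0.0422 0 0 0 0 0.085;0 0 0 0 0 0 0.085;0 0 0 0 0 0 0.085;0 0 0 0 0 0 0.085")

```text
t: 3.4
position: [0.5307, 0.0302, 0.2314]
tool_rot: [3.141, -0.0, 2.746]
wrist_force: [0.1, -0.6, 0.0]
width: 0.0847
grasp_force: 0.0
```

```bash
python3 -c "
from h import *
s,c=wrist('w2');print(s['position'],s['tool_rot'],s['t'])"
```

```text
[0.53072595 0.03017515 0.23135615] [ 3.14133881e+00 -4.10504261e-05  2.74572921e+00] 3.4
```

Call:
drive_tool(rows="-0.0194 -0.0461 0 0 0 0 0.085;-0.0194 -0.0461 0 0 0 0 0.085;-0.0194 -0.0461 0 0 0 0 0.085;-0.0194 -0.0461 0 0 0 0 0.085;-0.0194 -0.0461 0 0 0 0 0.085;0 0 0 0 0 0 0.085;0 0 0 0 0 0 0.085;0 0 0 0 0 0 0.085")

```text
t: 4.45
position: [0.5311, -0.2197, 0.2313]
tool_rot: [3.141, -0.0, 2.746]
wrist_force: [-0.9, -0.4, -0.7]
width: 0.0849
grasp_force: 0.0
```

```bash
python3 -c "
from h import *
s,c=wrist('w3');print(s['position'],s['tool_rot'],s['t'])
a=pickle.load(open('w2.pkl','rb'))[1]
save(np.vstack([a['color'][:290],c['color'][:290]]),'w23')"
```

```text
[ 0.53105336 -0.21972345  0.23125605] [ 3.14130308e+00 -2.48842056e-04  2.74578168e+00] 4.45
```

View pics/w23.png

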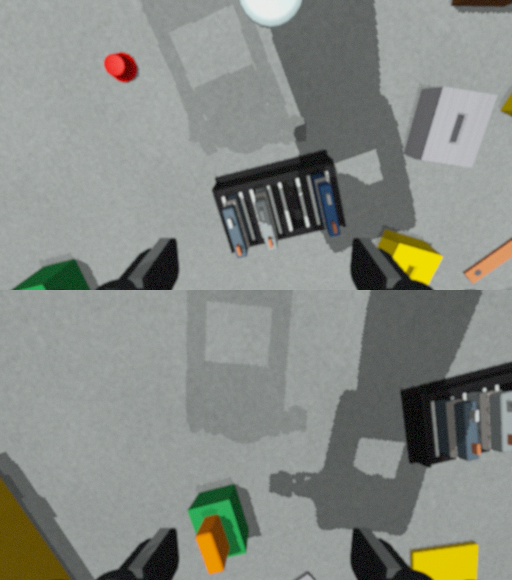

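w2 (upper) shows the steel block with its gap at (458,128) and the stand with the empty slot near (295,205). w3 (lower) shows the gauge handle at about (211,255) in the holder at (218,230).

```bash
python3 - <<'E'
from h import *
L=lambda n:pickle.load(open(n+'.pkl','rb'))[1]
w1,w2,w3=L('w1'),L('w2'),L('w3')
def gap(c,x,y,r=22):
    g=cv2.cvtColor(c['color'],cv2.COLOR_RGB2GRAY)[y-r:y+r,x-r:x+r]
    t=(np.percentile(g,2)+np.median(g))/2
    m=(g<t).astype(np.uint8);n,l,st,ce=cv2.connectedComponentsWithStats(m)
    k=min(range(1,n),key=lambda i:np.hypot(*(ce[i]-r))+(100 if st[i,4]<30 else 0))
    yy,xx=np.nonzero(l==k);p=np.c_[xx+x-r,yy+y-r].astype(float)
    return p
G={}
for n,c,x,y in(('w1',w1,305,164),('w2',w2,458,128)):
    p=gap(c,x,y);u=p.mean(0);G[n]=u
    W=np.array([onz(c,q,.045) for q in p]);C=np.cov(W.T);e,V=np.linalg.eigh(C);v=V[:,1]*np.sign(V[0,1])
    print(n,u,len(p),'c',W.mean(0),'yaw',np.degrees(np.arctan2(v[1],v[0])),'size',np.sqrt(12*e))
print('tri',tri(w1,G['w1'],w2,G['w2']))
h=cv2.cvtColor(w3['color'],cv2.COLOR_RGB2HSV)
m=((h[...,0]>5)&(h[...,0]<20)&(h[...,1]>180)&(h[...,2]>60)).astype(np.uint8)
m[:, :150]=0;m[:, 280:]=0
print('handle rect',cv2.minAreaRect(np.argwhere(m)[:,::-1].astype(np.float32)))
g=((h[...,0]>50)&(h[...,0]<80)&(h[...,1]>120)).astype(np.uint8);g[:, :150]=0;g[:, 280:]=0
print('green V hist',np.percentile(h[...,2][g>0],[5,25,50,75,95]))
big=lambda c,x,y,w,hh,k:cv2.resize(c['color'][y:y+hh,x:x+w],None,fx=k,fy=k,interpolation=cv2.INTER_CUBIC)
save(np.hstack([big(w2,205,145,145,120,3),big(w3,180,180,85,120,3)]),'z')
E
```

```text
w1 [299.80246914 153.31687243] 486 c [0.55756623 0.24498133] yaw 2.7851460413031734 size [0.02726924 0.0417571 ]
w2 [456.71808511 127.78723404] 188 c [0.57000729 0.24396667] yaw -31.21635896061239 size [0.00748719 0.02966543]
tri [0.5633246  0.24371471 0.04615344]
handle rect ((212.77403259277344, 254.10032653808594), (54.329097747802734, 27.6778621673584), 70.82099914550781)
green V hist [ 51.4  77.  102.  160.  171. ]
```

View pics/z.png

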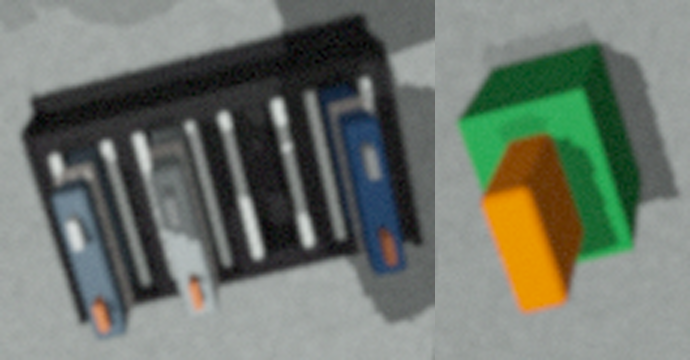

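```bash
python3 - <<'E'
from h import *
L=lambda n:pickle.load(open(n+'.pkl','rb'))[1]
w2,w3=L('w2'),L('w3')
yaw=lambda a,b:np.degrees(np.arctan2(*(b-a)[::-1]))
H=[onz(w3,(180+x/3,180+y/3),.114) for x,y in((49,198),(100,187),(132,300),(90,312))]
print('handle',np.mean(H,0),yaw(H[0],H[3]),yaw(H[1],H[2]),np.linalg.norm(H[0]-H[3]),np.linalg.norm(H[0]-H[1]))
G=[onz(w3,(180+x/3,180+y/3),.064) for x,y in((27,122),(148,92),(197,247))]
print('holder',(G[0]+G[2])/2,yaw(G[1],G[2]),yaw(G[0],G[1])-90,[np.linalg.norm(G[1]-g) for g in G])
S=[onz(w2,(205+x/3,145+y/3),.046) for x,y in((222,115),(258,258),(277,103),(308,245))]
print('slot',np.mean(S,0),yaw(S[0],S[1]),yaw(S[2],S[3]),np.linalg.norm(S[0]-S[1]),np.linalg.norm(S[0]-S[2]))
E
```

```text
handle [ 0.58577992 -0.30009969] -7.981233359733092 -10.818290323490197 0.044130694151752775 0.017285945620407785
holder [ 0.58647658 -0.30115577] -7.853417265282375 -8.036689911425 [np.float64(0.04781184304272511), np.float64(0.0), np.float64(0.06744787041229458)]
slot [0.58512154 0.04555321] -8.230266767208112 -8.99089963293698 0.061934802389292484 0.021646426076169605
```

Call:
drive_tool(rows="0 0 0 0 0 -7.25 0.085;0 0 0 0 0 -7.25 0.085;-0.033 -0.0362 0 0 0 0 0.085;-0.033 -0.0362 0 0 0 0 0.085;0 0 0 0 0 0 0.085;0 0 0 0 0 0 0.085;0 0 0 0 0 0 0.085")

```text
t: 5.38
position: [0.5854, -0.3011, 0.2317]
tool_rot: [3.142, 0.0, 2.998]
wrist_force: [0.2, -0.3, 0.3]
width: 0.0851
grasp_force: 0.0
```

```bash
python3 - <<'E'
from h import *
s,c=wrist('w4');print(s['position'],s['tool_rot'],s['t'])
save(cv2.resize(c['color'][90:330,150:370],None,fx=2.5,fy=2.5,interpolation=cv2.INTER_CUBIC),'z4')
E
```

```text
[ 0.58543904 -0.3010669   0.23170148] [3.14155449e+00 2.26507796e-04 2.99810904e+00] 5.375
```

View pics/z4.png

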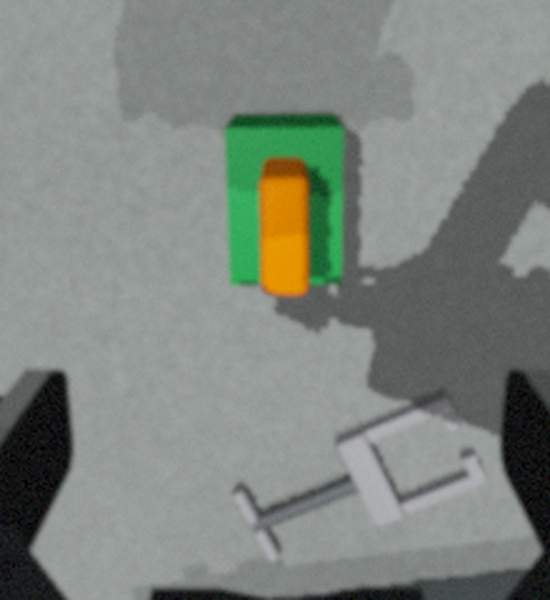

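```bash
python3 - <<'E'
from h import *
s,c=pickle.load(open('w4.pkl','rb'));w3=pickle.load(open('w3.pkl','rb'))[1]
a=(180+110/3,180+306/3);b=(150+284.5/2.5,90+295/2.5) # far end of top
print('far end tri',tri(w3,a,c,b))
B=onz(c,b,.114);A=onz(c,(150+284/2.5,90+183/2.5),.114);print(A,B,(A+B)/2,np.linalg.norm(B-A))
print(proj(c,[.5858,-.3003,.114]))
for cy in (3.,): 
  h=[onz(c,(150+x/2.5,90+y/2.5),.064) for x,y in((226,127),(344,127),(232,284),(341,285))];print(h,np.mean(h,0))
T=Ttool(s);print((T[:3,:3].T@(np.array([.586,-.3005,.075])-T[:3,3])))
E
```

```text
far end tri [ 0.6090319  -0.3051855   0.11088862]
[ 0.56571082 -0.29896393] [ 0.60816542 -0.30492153] [ 0.58693812 -0.30194273] 0.042870572633758944
[265.28900803 184.67018415]
[array([ 0.54807543, -0.32118273]), array([ 0.55517507, -0.27197433]), array([ 0.61732506, -0.33005024]), array([ 0.62476958, -0.28179277])] [ 0.58633629 -0.30125002]
[-0.00043863  0.00063531  0.15670161]
```

Call:
drive_tool(rows="-0.0005 0 0.04 0 0 0 0.085;0 0 0.045 0 0 0 0.085;0 0 0.045 0 0 0 0.085;0 0 0.027 0 0 0 0.085;0 0 0 0 0 0 0.085;0 0 0 0 0 0 0.05;0 0 0 0 0 0 0.03;0 0 0 0 0 0 0.01;0 0 0 0 0 0 0.005;0 0 0 0 0 0 0.005")

```text
t: 6.68
position: [0.5867, -0.3028, 0.0755]
tool_rot: [-3.141, 0.001, 2.997]
wrist_force: [-0.1, 1.1, 5.1]
width: 0.0176
grasp_force: 58.8
```

Call:
drive_tool(rows="0 0 0 0 0 0 0.005;0 0 0 0 0 0 0.005;0 0 0 0 0 0 0.005;0 0 0 0 0 0 0.005")

```text
t: 7.18
position: [0.5867, -0.3028, 0.0755]
tool_rot: [-3.141, 0.001, 2.997]
wrist_force: [-0.4, -0.1, 5.1]
width: 0.0172
grasp_force: 58.9
```

Call:
drive_tool(rows="0 0 -0.01 0 0 0 0.005;0 0 -0.015 0 0 0 0.005;0 0 -0.02 0 0 0 0.005;0 0 -0.025 0 0 0 0.005;0 0 -0.03 0 0 0 0.005;0 0 -0.035 0 0 0 0.005;0 0 0 0 0 0 0.005;0 0 0 0 0 0 0.005")

```text
t: 8.18
position: [0.5858, -0.3023, 0.2092]
tool_rot: [3.142, -0.0, 2.997]
wrist_force: [-0.3, 0.5, -0.9]
width: 0.0176
grasp_force: 58.5
```

```bash
python3 - <<'E'
from h import *
s,c=wrist('w5');print({k:np.round(s[k],4).tolist() for k in('t','position','tool_rot','wrist_force','width','grasp_force')})
a=ctrl.capture('side');T=Ttool(s)
z=lambda I,x,y,w,h,k:cv2.resize(I[y:y+h,x:x+w],None,fx=k,fy=k,interpolation=cv2.INTER_CUBIC)
u=proj(a,s['position']).astype(int);print(u)
pickle.dump((s,a),open('s5.pkl','wb'))
save(np.hstack([z(c['color'],128,0,256,384,1.5),z(a['color'],u[0]-50,u[1]-60,100,144,4)]),'z5')
E
```

```text
{'t': 8.175, 'position': [0.5858, -0.3023, 0.2092], 'tool_rot': [3.1415, -0.0005, 2.9969], 'wrist_force': [-0.3098, 0.4576, -0.9078], 'width': 0.0176, 'grasp_force': 58.4913}
[326 251]
```

View pics/z5.png

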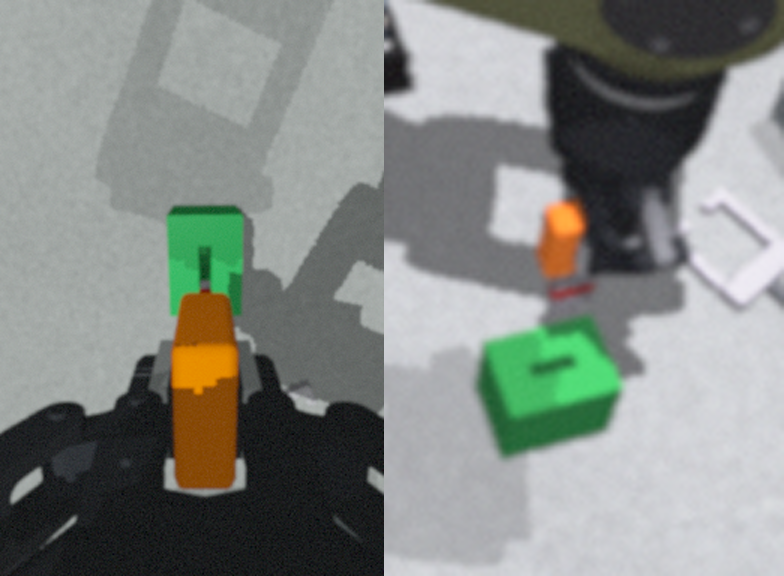

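The gauge is held upright between the pads and the holder is left in place. Next I carry it over the stand to the block.

Call:
drive_tool(rows="0 0 -0.01 0 0 7.6 0.005;0 0 0 0 0 7.6 0.005;0 0 0 0 0 7.5 0.005;0.011 0.023 0 0 0 0 0.005;0.022 0.045 0 0 0 0 0.005;0.0235 0.048 0 0 0 0 0.005;0.0235 0.048 0 0 0 0 0.005;0.0235 0.048 0 0 0 0 0.005;0.0235 0.048 0 0 0 0 0.005;0.0235 0.048 0 0 0 0 0.005")

```text
t: 9.52
position: [0.6146, 0.042, 0.2182]
tool_rot: [-3.141, -0.002, 2.603]
wrist_force: [0.4, -0.8, -1.2]
width: 0.0175
grasp_force: 58.6
```

Call:
drive_tool(rows="0.0235 0.048 0 0 0 0 0.005;0.0235 0.048 0 0 0 0 0.005;0.018 0.037 0 0 0 0 0.005;0.009 0.019 0 0 0 0 0.005;0 0 0 0 0 0 0.005;0 0 0 0 0 0 0.005;0 0 0 0 0 0 0.005")

```text
t: 10.4
position: [0.6306, 0.2062, 0.2193]
tool_rot: [-3.141, -0.0, 2.599]
wrist_force: [0.6, 0.0, -0.3]
width: 0.0176
grasp_force: 58.7
```

```bash
python3 - <<'E'
from h import *
s,c=wrist('w6');print({k:np.round(s[k],4).tolist() for k in('t','position','tool_rot','wrist_force','width')})
print(proj(c,[.57,.244,.045]))
save(cv2.resize(c['color'][30:220,160:380],None,fx=3,fy=3,interpolation=cv2.INTER_CUBIC),'z6')
E
```

```text
{'t': 10.4, 'position': [0.6306, 0.2062, 0.2193], 'tool_rot': [-3.1412, -0.0, 2.5992], 'wrist_force': [0.5599, 0.0071, -0.2879], 'width': 0.0176}
[265.32921035 103.93119546]
```

View pics/z6.png

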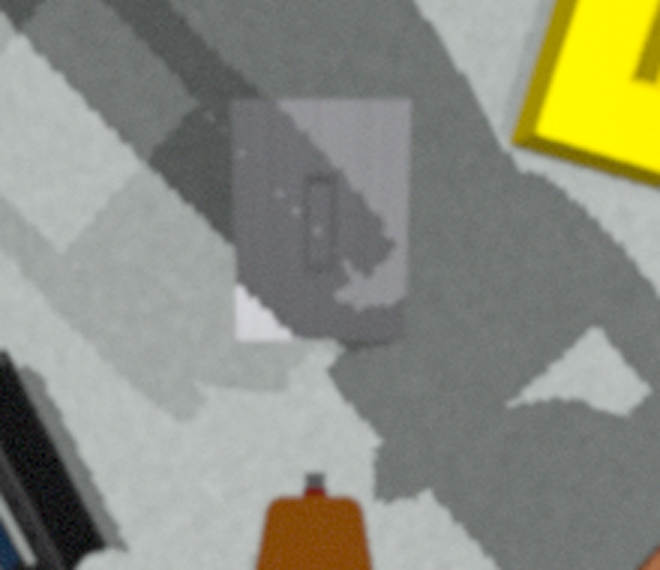

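The gap is at about (267,104), aligned with the image axes. The blade tip shows at (265,190). I go low beside the gap for a close check.

```bash
python3 - <<'E'
from h import *
s,c=pickle.load(open('w6.pkl','rb'));T=Ttool(s);Ti=np.linalg.inv(T)
g=onz(c,(266.8,104.3),.045);print(g,(Ti@[*g,.045,1])[:3])
for x0,x1,y0,y1 in((305,337,176,270),(234,408,99,338)):
    q=[onz(c,(160+x/3,30+y/3),.045) for x,y in((x0,y0),(x1,y0),(x0,y1),(x1,y1))];m=np.mean(q,0)
    print((Ti@[*m,.045,1])[:3],np.linalg.norm(q[0]-q[1]),np.linalg.norm(q[0]-q[2]))
print(proj(c,T[:3]@[0,0,.0715,1]), proj(c,T[:3]@[.012,0,.0715,1]))
E
```

```text
[0.57110457 0.24512061] [0.07102877 0.00268257 0.17426425]
[0.07077251 0.00289128 0.17426417] 0.010936485555901241 0.03128168770778636
[0.07105316 0.00289005 0.17426418] 0.05812821855930716 0.07943179067431289
[264.22892603 199.96502998] [264.23305387 184.91731857]
```

Call:
drive_tool(rows="0.011 0.0012 0.02 0 0 0 0.005;0.01 0.0012 0.03 0 0 0 0.005;0.01 0 0.03 0 0 0 0.005;0 0 0.01 0 0 0 0.005;0 0 0 0 0 0 0.005;0 0 0 0 0 0 0.005;0 0 0 0 0 0 0.005")

```text
t: 11.32
position: [0.6063, 0.2256, 0.131]
tool_rot: [3.14, 0.002, 2.6]
wrist_force: [0.0, 0.5, -1.1]
width: 0.0173
grasp_force: 58.7
```

```bash
python3 - <<'E'
from h import *
s,c=wrist('w7');print({k:np.round(s[k],4).tolist() for k in('t','position','tool_rot','wrist_force','width')})
save(cv2.resize(c['color'][60:240,180:350],None,fx=3.3,fy=3.3,interpolation=cv2.INTER_CUBIC),'z7')
T=Ttool(s);print(proj(c,T[:3]@[0.009,0,.0715,1]),proj(c,[.5711,.2451,.045]))
E
```

```text
{'t': 11.325, 'position': [0.6063, 0.2256, 0.131], 'tool_rot': [3.1396, 0.0019, 2.6004], 'wrist_force': [0.0209, 0.5486, -1.1468], 'width': 0.0173}
[264.23211818 188.7214902 ] [262.12114449 144.86769298]
```

View pics/z7.png

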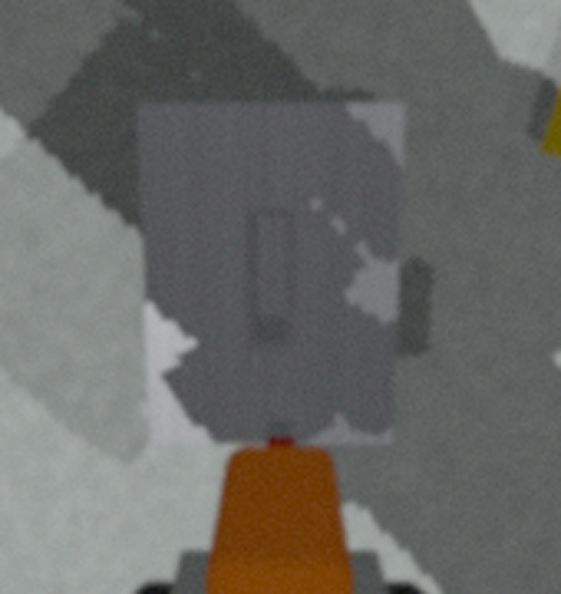

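The gap's centre is at about (262,144) and the blade tip is at column 265, so a shift of about -2 mm in tool y is needed.

```bash
python3 - <<'E'
from h import *
s,c=pickle.load(open('w7.pkl','rb'));T=Ttool(s);Ti=np.linalg.inv(T)
for cs in (((248,210),(294,210),(249,342),(294,342)),((138,102),(406,102),(147,442),(393,442))):
    q=[onz(c,(180+x/3.3,60+y/3.3),.045) for x,y in cs];m=np.mean(q,0)
    print((Ti@[*m,.045,1])[:3],m,np.linalg.norm(q[0]-q[1]),np.linalg.norm(q[0]-q[2]))
# tip: on plane z=tcp-.0715
t=onz(c,(180+281/3.3,60+422/3.3),s['position'][2]-.0715);print((Ti@[*t,s['position'][2]-.0715,1])[:3],'expect x .009')
E
```

```text
[ 0.0410684  -0.00158697  0.0859309 ] [0.57056578 0.24549295] 0.010642761791511968 0.030996514171557698
[ 0.04034884 -0.00165118  0.08593216] [0.57114943 0.24506722] 0.060168952943710254 0.0798045039975525
[0.00967141 0.00069917 0.07148303] expect x .009
```

Call:
drive_tool(rows="0.01 -0.0022 0 0 0 0 0.005;0.015 0 0 0 0 0 0.005;0.015 0 0 0 0 0 0.005;0 0 0 0 0 0 0.005;0 0 0 0 0 0 0.005;0 0 0 0 0 0 0.005")

```text
t: 12.12
position: [0.5701, 0.2441, 0.1294]
tool_rot: [3.141, 0.0, 2.6]
wrist_force: [-0.7, -1.0, -0.1]
width: 0.0171
grasp_force: 58.7
```

```bash
cat > rel.py <<'E'
from h import *
s0=pickle.load(open('w7.pkl','rb'))[0];s=ctrl.read_state();T=Ttool(s0)
print('moved in tool',(T[:3,:3].T@(s['position']-s0['position'])).round(4),'want .040 -.0022','z',s['position'][2],'rot',s['tool_rot'],'F',s['wrist_force'].round(1) if hasattr(s['wrist_force'],'round') else s['wrist_force'],s['t'])
E
python3 rel.py
```

```text
moved in tool [ 0.0406 -0.0028  0.0015] want .040 -.0022 z 0.12944459205314013 rot [3.14141310e+00 2.87955164e-04 2.60045701e+00] F [-0.7 -1.  -0.1] 12.125
```

Call:
drive_tool(rows="0 0.0005 0.006 0 0 0 0.005;0 0 0.005 0 0 0 0.005;0 0 0.004 0 0 0 0.005;0 0 0.004 0 0 0 0.005;0 0 0.003 0 0 0 0.005;0 0 0 0 0 0 0.005;0 0 0 0 0 0 0.005")

```text
t: 13.0
position: [0.5702, 0.2447, 0.1075]
tool_rot: [3.141, 0.0, 2.601]
wrist_force: [-0.1, 0.7, 0.3]
width: 0.017
grasp_force: 58.7
```

```bash
python3 rel.py
```

```text
moved in tool [ 0.0409 -0.0023  0.0234] want .040 -.0022 z 0.10749640459105812 rot [3.14138617e+00 2.17948698e-04 2.60072705e+00] F [-0.1  0.7  0.3] 13.0
```

Call:
drive_tool(rows="0 0 0.004 0 0 0 0.005;0 0 0.004 0 0 0 0.005;0 0 0.004 0 0 0 0.005;0 0 0.003 0 0 0 0.005;0 0 0.002 0 0 0 0.005;0 0 0 0 0 0 0.005;0 0 0 0 0 0 0.005;0 0 0 0 0 0 0.005")

```text
t: 14.0
position: [0.5702, 0.2447, 0.0906]
tool_rot: [3.141, 0.0, 2.601]
wrist_force: [-0.6, 0.0, -0.4]
width: 0.0174
grasp_force: 58.7
```

```bash
python3 rel.py; python3 - <<'E'
from h import *
s=ctrl.read_state();p=np.array(s['position'])
for n in('side','scene'):
    c=ctrl.capture(n);u=proj(c,[p[0],p[1],.045]);x,y=u.astype(int)
    print(n,u,proj(c,[p[0],p[1],.05]),proj(c,[p[0],p[1],.079]),'rows',y-16)
    for r in range(y-16,y+8):print(r,' '.join('%02x%02x%02x'%tuple(v) for v in c['color'][r,x-5:x+6]))
E
```

```text
moved in tool [ 0.0409 -0.0024  0.0404] want .040 -.0022 z 0.09056428530908793 rot [3.14129392e+00 2.62360367e-04 2.60068595e+00] F [-0.6  0.  -0.4] 14.0
side [232.04414464 140.90610211] [231.95219177 139.78960944] [231.40693991 133.1691558 ] rows 124
124 1c1e21 1c1d1c 141318 151618 16181b 281c1b 482a19 693919 7c4018 7c4220 744937
125 16171a 151818 19171c 101113 161918 2a201f 4a2d22 673918 783e16 7a411b 714530
126 1a191c 151319 181919 14171a 212323 352b2a 54392a 6d3e26 78401a 79401c 70422e
127 281d1a 1b1a1b 161519 181819 1f2123 413737 5a4238 6f432b 783f19 793e1a 72432e
128 40302a 241e1e 1a1b1c 181c1e 252527 433b3b 5e473d 70472e 78411b 763d17 73452f
129 4a3730 282321 1a1c1e 19161a 2b2b2c 474241 5c4841 714633 78411e 793e19 73422b
130 4e362b 2d2425 181a1d 151818 2b2c2c 444142 594842 6d4534 763c1c 7a3e17 764329
131 4f3629 2e2524 16161d 1b1c20 272929 433f40 5d4c47 6e4636 78411e 7a3f19 74452b
132 513629 362b29 241e20 211c1c 282828 413a39 5a4641 6f4736 7b4324 7b401a 76452b
133 5f3b2a 4e322a 3e2c26 3e2c24 3f332d 4b3b35 62473e 6f432f 7a411f 7a3f1b 744630
134 644032 604035 5b4035 584037 564235
[... 2436 characters left out ...]
d44 505051 504f50 515152 535454 525052 4a4b4d 3e3d3f
255 555255 514b4d 4c4a4d 504e51 505051 505051 504f52 544e50 554849 534747 564345
256 594b4c 543c3e 4c4b4e 514c4e 524648 544447 564244 5b3b3d 602726 5e2120 601716
257 563738 5c2524 574346 5a3c3e 5e2424 601e1f 631010 5f1619 5e2223 5c2c2d 593234
258 514041 5c1310 621210 61191a 622726 5e2d2f 5a3335 553c3f 53464a 505052 515052
259 4d4646 593c3c 624042 5e494a 5b5154 535154 514f52 535053 545357 555457 535255
260 5d5c5e 646368 6f6e71 706e70 6f6e72 5d5b60 535255 555456 535355 555457 535457
261 747376 757478 757578 747376 757477 6d6d71 5c5c5e 545356 545255 535255 535355
262 757478 757478 747578 747378 747477 747478 6f6e71 5a5a5c 535254 575557 5b5b5d
```

The red band shows right at the gap mouth: in the side view its centre is on row 141.5, against 141.6 expected. I hold it there for over a second, then draw it out.

Call:
drive_tool(rows="0 0 0 0 0 0 0.005;0 0 0 0 0 0 0.005;0 0 0 0 0 0 0.005;0 0 0 0 0 0 0.005;0 0 0 0 0 0 0.005;0 0 0 0 0 0 0.005;0 0 0 0 0 0 0.005;0 0 0 0 0 0 0.005;0 0 0 0 0 0 0.005;0 0 0 0 0 0 0.005")

```text
t: 15.35
position: [0.57, 0.2447, 0.0903]
tool_rot: [-3.142, -0.0, 2.601]
wrist_force: [0.7, 0.1, -0.3]
width: 0.0174
grasp_force: 58.7
```

Call:
drive_tool(rows="0 0 0 0 0 0 0.005;0 0 -0.006 0 0 0 0.005;0 0 -0.012 0 0 0 0.005;0 0 -0.015 0 0 0 0.005;0 0 -0.02 0 0 0 0.005;0 0 -0.03 0 0 0 0.005;0 0 -0.03 0 0 0 0.005;0 0 -0.02 0 0 0 0.005;0 0 0 0 0 0 0.005;0 0 0 0 0 0 0.005")

```text
t: 16.6
position: [0.5695, 0.2444, 0.2221]
tool_rot: [-3.14, -0.001, 2.601]
wrist_force: [-0.8, -0.0, -0.4]
width: 0.0174
grasp_force: 58.7
```

Call:
drive_tool(rows="0 0 0 0 0 -7.5 0.005;0 0 0 0 0 -7.5 0.005;0 0 0 0 0 -7.5 0.005;-0.0125 -0.022 0 0 0 0 0.005;-0.0255 -0.043 0 0 0 0 0.005;-0.0255 -0.043 0 0 0 0 0.005;-0.0255 -0.043 0 0 0 0 0.005;-0.0255 -0.043 0 0 0 0 0.005;0 0 0 0 0 0 0.005;0 0 0 0 0 0 0.005")

```text
t: 17.85
position: [0.6538, 0.036, 0.2215]
tool_rot: [3.142, -0.003, 2.993]
wrist_force: [0.5, 0.2, -0.3]
width: 0.0175
grasp_force: 58.8
```

```bash
python3 - <<'E'
from h import *
s,c=wrist('w8');print({k:np.round(s[k],4).tolist() for k in('t','position','tool_rot','wrist_force')})
T=Ttool(s);Ti=np.linalg.inv(T)
sl=np.array([.5851,.0456,.046]);u=proj(c,sl);print('slot px',u,'tool',(Ti@[*sl,1])[:3])
g=cv2.cvtColor(c['color'],cv2.COLOR_RGB2GRAY).astype(int);x,y=u.round().astype(int)
for r in range(y-36,y+40,4):print(r,x-32,' '.join('%3d'%v for v in g[r:r+2,x-32:x+33].mean(0)))
E
```

```text
{'t': 17.85, 'position': [0.6538, 0.036, 0.2215], 'tool_rot': [3.1415, -0.0031, 2.9929], 'wrist_force': [0.5173, 0.161, -0.316]}
slot px [263.70950743 106.52578274] tool [ 0.06883651 -0.00070634  0.17570563]
71 232 123 128 107  90  88  87  90  94  97  91  89  84  83  86  82  75  81  81  77  85  89  90  86  79  77  78  78  76  76  76  73  73  73  77  74  73  72  74  74  75  81  91  89  85  76  71  67  66  64  68  70  69  73  80  85  79  75  65  62  67  77 102 111  94  67
75 232 129 132 111  75  49  84 154 205 228 220 180 122  86  76  79  73  75  84 117 171 215 228 214 162  89  38  29  24  33  21  27  28  27  28  28  23  23  23  50 118 185 221 228 206 148  83  67  64  63  66  67  79 129 187 218 217 184 121  53  54  99 122 116  90  67
79 232 101  94  97  87  71  75 129 182 208 204 174 118  80  76  77  79  78  79 103 156 205 227 215 163  82  34  23  26  30  32  32  33  33  34  32  29  27  32  48 120 188 224 229 207 150  84  66  64  64  70  66  79 130 187 219 217 185 123  60  68 101 117 105  82  69
83 232  99  94  98  90  77  64  63  94 118 121 101  77  74  74  70  73  73  76  99 157 205 
[... 3491 characters left out ...]
 103  61  45  47  44  48  47  45  55  45  49  48  45  47  55  86 129 156 150 117  76  55  52  56  51  51  56  78 126 154 156 131  85  50  55  74  85  73  53  45  48
139 232  59  54  46  40  39  26  28  25  18  29  25  32  33  28  34  44  53  57  60  59  59  56  52  55  56  58  58  57  59  56  60  58  58  57  55  55  54  56  54  55  58  55  54  55  57  55  53  51  49  51  55  54  52  52  52  49  55  51  54  53  50  43  34  26  28
143 232  51  54  46  49  53  52  54  51  49  46  52  47  49  51  47  46  51  45  49  46  49  46  51  53  52  47  49  49  47  46  47  47  47  48  53  52  48  49  49  53  44  51  50  48  48  49  47  48  48  49  51  52  55  54  51  54  53  52  45  44  48  38  40  36  32
```

```bash
python3 - <<'E'
from h import *
s,c=pickle.load(open('w8.pkl','rb'));T=Ttool(s);Ti=np.linalg.inv(T)
q=[onz(c,u,.046) for u in((253.1,72.8),(274,72.8),(254.3,136.3),(273.3,136.3))];m=np.mean(q,0)
d=lambda a,b:(np.linalg.norm(a-b).round(4),np.degrees(np.arctan2(*(b-a)[::-1])).round(2))
print(m,(Ti@[*m,.046,1])[:3],d(q[0],q[1]),d(q[0],q[2]),d(q[1],q[3]))
E
```

```text
[0.58403346 0.04572743] [ 0.06991016 -0.0007383   0.175709  ] (np.float64(0.0212), np.float64(81.5)) (np.float64(0.0638), np.float64(-7.94)) (np.float64(0.0638), np.float64(-8.65))
```

Call:
drive_tool(rows="0.017 0 0 0 0 -0.35 0.005;0.017 0 0 0 0 0 0.005;0.017 0 0 0 0 0 0.005;0.017 0 0 0 0 0 0.005;0 0 0.02 0 0 0 0.005;0 0 0.02 0 0 0 0.005;0 0 0 0 0 0 0.005;0 0 0 0 0 0 0.005;0 0 0 0 0 0 0.005")

```text
t: 19.02
position: [0.5881, 0.0455, 0.184]
tool_rot: [3.141, 0.001, 2.999]
wrist_force: [-0.4, 0.4, -0.1]
width: 0.0173
grasp_force: 58.8
```

```bash
python3 -c "
from h import *
s=ctrl.read_state();print(s['position'],s['tool_rot'],s['t'])"
```

```text
[0.588067   0.04547256 0.18402955] [3.14145942e+00 1.21727868e-03 2.99930165e+00] 19.025
```

Call:
drive_tool(rows="0.003 -0.0009 0.005 0 0 0 0.005;0 0 0.013 0 0 0 0.005;0 0 0.015 0 0 0 0.005;0 0 0.013 0 0 0 0.005;0 0 0.008 0 0 0 0.005;0 0 0.0025 0 0 0 0.005;0 0 0 0 0 0 0.005;0 0 0 0 0 0 0.005;0 0 0 0 0 0 0.005;0 0 0 0 0 0 0.005")

```text
t: 20.27
position: [0.5844, 0.0451, 0.1272]
tool_rot: [3.142, 0.001, 2.999]
wrist_force: [0.4, -0.8, -0.8]
width: 0.0178
grasp_force: 58.8
```

```bash
python3 - <<'E'
from h import *
s,c=wrist('w9');p=np.array(s['position']);print({k:np.round(s[k],4).tolist() for k in('t','position','tool_rot','wrist_force','width')})
T=Ttool(s);Ti=np.linalg.inv(T);print('slot in tool',(Ti@[.5845,.0457,.046,1])[:3])
g=cv2.cvtColor(c['color'],cv2.COLOR_RGB2GRAY).astype(int)
print(proj(c,T[:3]@[.009,0,.0715,1]),[proj(c,T[:3]@[.028,y,.0815,1]).round(1) for y in(-.0105,.0105)])
for r in range(140,200,4):print(r,230,' '.join('%3d'%v for v in g[r,230:300]))
E
```

```text
{'t': 20.275, 'position': [0.5844, 0.0451, 0.1272], 'tool_rot': [3.1415, 0.0006, 2.9995], 'wrist_force': [0.4418, -0.8277, -0.8373], 'width': 0.0178}
slot in tool [5.04886180e-05 5.55204840e-04 8.11653216e-02]
[264.48324839 188.78489954] [array([251. , 161.7]), array([278. , 161.7])]
140 230  43  46  47  47  48  47  51  51  41  50  51  55  43  47  52  52  53  46  47  52  48  45  40  48  45  50  48  48  51  48  46  46  48  50  51  44  43  40  47  43  48  44  49  48  49  40  47  43  46  47  46  46  50  40  45  48  45  47  42  39  35  31  26  28  35  28  35  28  28  29
144 230  37  36  34  39  37  37  34  36  36  35  35  39  36  36  36  36  30  35  36  38  38  36  32  32  35  37  33  39  37  31  33  42  33  31  33  40  33  32  25  35  35  34  37  30  33  35  31  27  27  28  38  29  28  18  30  22  22  30  33  23  33  23  20  35  30  30  33  28  28  26
148 230  68  70  67  68  63  68  66  71  68  67  68  67  61  66  64  66  68  68  65  69  67  66  63  65  67  66  67  64  68  60  61  66  64  61  64  65  64  66  63  62  63  62  64  67  63  61  60  64  58  59  54  42  23  19  33  25  30  25
[... 2804 characters left out ...]
  64  56  52  40  35  31  57 103 130 138 125 101  62  35  24  27  30  30  25  28  38  31  58 102 134 144 144 129  90  45  40
192 230  85  74  66  86 117 137 133 115  75  37  26  36  43  46  48  59  58  59  90 151 202 228 231 212 163  92  41  30  34  40  51  81  96 101 100  94  84  82  74  59  62  59  49  39  24  55  99 128 134 128 100  65  34  32  30  38  33  32  37  42  44  69 120 160 179 177 157 105  51  41
196 230  85  76  65  76 112 132 133 119  83  43  32  39  46  48  53  58  55  62  72 118 160 175 167 148 125 108  99  90  93  88  90  94  94  96  87  96  88  87  89  96  92  90  91  92  88  93  99 111 117 119 111  75  47  42  41  40  43  42  45  44  41  71 122 162 180 177 158 102  51  44
```

The blade tip is at column 264.5, midway between the slot's pale lines (251.4 and 278). It is about 9.7 mm above the mouth, upright and still, so I hand in.

```bash
python3 -c "
from rig import ctrl
print(ctrl.sign_off())"
```

```text
the job is handed in; nothing more can be done
None
```

I handed the job in at about 20 s: the gauge was held in the steel block with the red band level with its top face for over a second. It is now held upright and still, centred about 1 cm above the empty slot, by my own measurements (the hand-in returned no verdict).

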